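# Hold a spring test probe square on the stud of the clamped housing

## Task

Two metal housings sit side by side on the sloping test fixture, but only one of them is held down by its clamp; the other's clamp arm is swung up. Lift the test probe out of its holder and put its spring tip on the round brass stud of the clamped housing, with the probe square to the sloping face and pressed gently, so that the plunger is about halfway in. Leave the other housing, the clamps and the things around alone, and finish while the gripper is still holding the probe like this on the stud.

Things in the scene. Friction and masses are not known exactly. Their poses are not given: they have to be found in the camera images.
- fixture: Fixed steel fixture, 180 x 240 mm: a deck sloping up at 0.35 rad (20 deg) from its front. Origin on the bench under the deck's middle; x points from the low front edge to the high rear edge, y left, z up. It carries two identical housings, 120 mm apart, at y = +60 mm (left) and -60 mm (right), and behind each a clamp. Nothing of it moves but the two clamp arms.
- housing_left: The aluminium housing at the fixture's left (+y): 66 mm along the slope, 72 mm wide, 30 mm tall, top face parallel to the deck. Origin at the centre of its underside, on the deck; z is square to the sloping face (up and towards the fixture's front), x runs up the slope.
- housing_right: The aluminium housing at the fixture's right (-y); axes as for housing_left.
- stud_left (a point): Centre of the top of the brass test stud on the left housing: 14 mm across, 1 mm proud of the sloping face, a dark ring of 23 mm round it. Its z axis points out square to the face, leaning 0.35 rad from vertical towards the fixture's front (-x of the fixture). It lies 12 mm down the slope from the middle of the housing's top.
- stud_right (a point): The same on the right housing.
- clamp_a_pivot (a point): A hold-down clamp of plain steel standing on the deck uphill of one of the housings, at the middle of its width. This point is the hinge of its arm, 45 mm above the deck, 92 mm up the slope from that housing's stud. Which housing it serves varies.
- clamp_b_pivot (a point): The hinge of the other, identical clamp, at the other housing.
- clamp_a_foot (a point): Underside of the rubber foot (20 mm across) at the end of clamp a's arm. When shut it lies on its housing's top face, 37 mm up the slope from the stud; swung up it is 80 mm or more from it.
- clamp_b_foot (a point): The same on clamp b.
- clamp_a (a joint): Angle of clamp a's arm (60 mm long, rubber foot at its end, black upright handle of 75 mm at the hinge). At 0 the arm lies forward, its foot on the housing's rear edge: clamped. It grows as the arm swings up and back, to 1.6 rad, and stays where it is left. Above 1 rad the arm stands up, clear of the housing: not clamped; it then reaches about 110 mm above the deck.
- clamp_b (a joint): The same for clamp b. At the start one of the two is shut (0) and the other is swung up (1.15 to 1.5 rad).
- holder: Fixed black block 76 x 66 mm, 72 mm tall, origin at the centre of its underside, with one upright hole 21 mm wide and 64 mm deep in its top, in which the probe stands, tip down.
- probe_center (a point): Middle of the probe's handle, on its axis; z points from tip to handle top. The probe (about 130 g) is round: grey handle 26 mm across, from 24 mm below this point to 30 mm above; below it a steel collar 34 mm across, 6 mm thick, its underside (30 mm below this point) resting on the holder; then a dark nose 17 mm across, 35 mm long, then the plunger.
- probe_tip (a point): The rounded end of the probe's brass plunger (6 mm thick), on the axis, 87 mm below probe_center while the plunger is fully out. It is 15 mm above the bench when the probe stands in the holder.
- plunger (a joint): How far the plunger is pushed in, m: 0 fully out (22 mm of it showing), 0.012 fully in. A spring pushes it out: it starts to give at about 1 N, is halfway in (0.006) at 4 N and fully in at 7 N.
- parts_tray: Bystander: loose grey open tray, 120 x 160 x 50 mm, origin at the centre of its underside.
- grease_jar: Bystander: loose white jar with black cap, 64 mm across, 70 mm tall, origin at the centre of its underside.
- bearing: Bystander: loose steel ring, 52 mm across, 15 mm tall, lying on the bench, origin at the centre of its underside.
- driver: Bystander: loose screwdriver with a black handle, about 200 mm long, lying on the bench beyond the fixture, roughly across it.
Not all that is in view belongs to the job. Leave any blue look-alike of the holder alone.

How it is judged:
By the outcome, as a careful person would: the job done as asked, in the order asked, and still so for the second after the job is handed in, while the arm keeps its last pose, push and grip.
It also fails if it takes over 32 s, if anything falls off the work surface, if the arm or the gripper's body presses on something with over 40 N, if the wrist force passes 120 N, or if a joint passes its speed limit or range.

## Robot

A 7-joint arm with a two-finger parallel gripper is mounted at the origin on the work surface. World frame = base frame: x ahead of the robot, y to its left, z up, the work surface at z = 0. Lengths are in mm, angles in rad, forces in N, time in s.
With the tool pointing down it reaches from about 400 to 850 mm from the base axis. Payload 4.5 kg.
Tool frame: the origin (TCP) lies at the very end of the fingers, on their centre line; the grasp point (between the pads) lies ctrl.tcp_to_grasp behind it (ctrl.tcp_to_grasp is the distance from the TCP to the grasp point, in mm); y points along the fingers, z is the direction in which the jaws open and shut, and the axes are right-handed (so a half turn about y gives the same grasp; the last joint's range is limited). The gripper opens to 88 mm and grips with 3 to 60 N. Pads are 18 mm wide; open, the fingers measure 123 mm over their backs; the gripper's body (75 mm by 187 mm) begins 45 mm behind the grasp point.
Start: joints at [1.355, 0.689, -0.195, 1.565, 0.157, 0.902, -0.215], TCP at [154.535, -605.618, 238.743] pointing down, gripper open.
Joint ranges: [-3.01, 3.01], [-0.46, 2.08], [-1.47, 1.51], [0.13, 2.56], [-1, 4.14], [0.04, 2.09], [-2.66, 2.66]. Speed limits (rad/s): [2.57, 2.57, 3.14, 3.14, 3.14, 3.14, 3.14].

## Interface

Orientations are given as a unit quaternion [x, y, z, w].
In Python, from plant import ctrl, eyes, workorder gives the robot as it stands. The module is installed in compiled form; this text tells all that it offers.
- The arm moves only by the tool carry_out, never from a script. Its arguments are lists of equal length, an entry for each row: "dp": the shift along the world's x, y, z in mm, a list of three; "rotation": the turn, a rotation vector about the world's x, y, z in degrees, a list of three; "claw": the finger opening in mm, from 0 to 88.1. In form: {"dp": [[tx, ty, tz], ...], "rotation": [[wx, wy, wz], ...], "claw": [claw, ...]}. A call has 1 to 8 rows; each row shifts and turns the commanded pose from where the row before left it; what a row does not reach is not made up. A row lasts 1/8 s, in which the tool goes at most 62.5 mm and 10.7 degrees, less where a joint would pass 70% of its speed; a pose out of reach is approached as far as the arm can. A call with a gripper value outside its range is refused whole. The fingers move at their own pace and stop on an object; the grip force is fixed at half the most. Time passes only in rows, so rows that do not move let the fingers close. It gives the time, the measured TCP pose, the force and the opening at its end, in the units of the state.
- ctrl.get_obs(): the state, without advancing time (a new reading comes with each control period).
- eyes.grab_frame(name): name is "scene" or "top" or "wrist"; returns a dict with "image" (480x640x3 uint8, red, green, blue), "K" (3x3 intrinsics, pixels), "k1" (the pictures are not rectified: a ray, as slopes to the right and down, at radius r is drawn at 1 + k1 r^2 times it, then the intrinsics apply), "position" and "attitude" of the camera in the world. Camera axes: x right, y down, z forward; pixel columns grow to the right and rows downward; lengths in mm; the calibration is good to about 2 mm. A picture is of the moment at which its call begins. There is no depth.
- workorder.sign_off(): hands the job in, once; it reports no verdict.
The state is a dict: "clock": time; "q": joint angles; "joint_velocities": joint speeds; "effort": joint torques, N m; "tcp_pos": TCP position; "tool_rot": TCP orientation; "contact_force": force on the tool from outside, world axes, zero at the start; "ft_torque": the same for the moment, N m; "grip_width": finger opening in mm.
Only numpy, scipy, OpenCV 4.12 (cv2) and the standard library are available. Lean on these libraries where they do the work, as an engineer would, in place of code of your own. Each camera call takes 0.05 s, during which the arm holds its last target.

## Working session

There is one attempt and no reset: what is moved stays moved. The work goes in short steps, Python scripts to look and compute and a tool call to move; the robot and the scene stay as the last step left them, time stands still between calls to the robot, and variables do not carry over. Pictures are saved under pics/ and viewed, and the job is handed in when it is done.

Besides the shell and the picture viewer there is one more tool, called after ">>>" as name(argument=value, ...) on one line, values as JSON. carry_out: Moves the arm, as the interface text tells. Its arguments: {"type":"object","properties":{"dp":{"type":"array"},"rotation":{"type":"array"},"claw":{"type":"array"}},"required":["dp","rotation","claw"]}

```bash
mkdir -p pics
python3 - <<'E'
from plant import ctrl,eyes
import cv2
print(ctrl.get_obs(), ctrl.tcp_to_grasp)
for n in("scene","top","wrist"):
    f=eyes.grab_frame(n); cv2.imwrite(f"pics/{n}0.png",f["image"][:,:,::-1]); print(n,f["K"],f["k1"],f["position"],f["attitude"])
E
```

```text
{'clock': 0.0, 'q': array([ 1.35476846,  0.69001922, -0.19449604,  1.56634656,  0.15727392,
        0.90247134, -0.21512649]), 'joint_velocities': array([-0.00065423, -0.00038394,  0.00067329, -0.00086541, -0.00037282,
        0.00134029, -0.00128581]), 'effort': array([-9.37712430e-04, -5.27576351e+01, -1.26696713e+00, -1.53434247e+01,
       -5.25945181e-02,  6.47755223e-03,  1.92889815e-04]), 'tcp_pos': array([ 154.31705613, -604.99685686,  237.88689532]), 'tool_rot': array([-0.08823107,  0.7022406 , -0.70095088,  0.08798457]), 'contact_force': array([ 0.14727519,  0.94214676, -0.46642528]), 'ft_torque': array([0.03706488, 0.04070585, 0.03052571]), 'grip_width': 87.84065367623512} 18.700000000000003
scene [[541.63284513   0.         318.57251856]
 [  0.         541.63284513 235.30907003]
 [  0.           0.           1.        ]] -0.10685541421066203 [1412.23488223 -512.85924987  850.21668029] [ 0.78203127  0.43902899 -0.22665008 -0.37988207]
top [[473.18532813   0.         328.92936753]
 [  0.         473.18532813 238.11572898]
 [  0.           0.           1.        ]] -0.08131592855838739 [ 456.22518255    4.83947201 1142.55265582] [ 0.71644584 -0.69507995  0.05000074 -0.03269789]
wrist [[398.22782375   0.         314.49738916]
 [  0.         398.22782375 242.42870597]
 [  0.           0.           1.        ]] -0.09009980201014167 [ 218.99629719 -588.72239931  384.11572462] [ 0.78302198 -0.60799714 -0.08092485  0.10328228]
```

View pics/scene0.png

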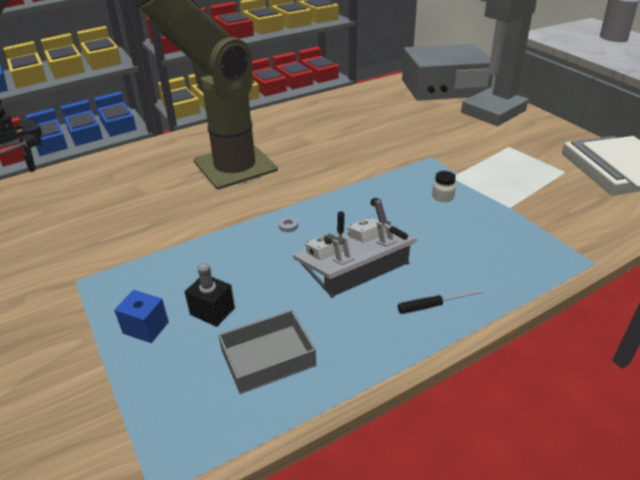

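View pics/top0.png

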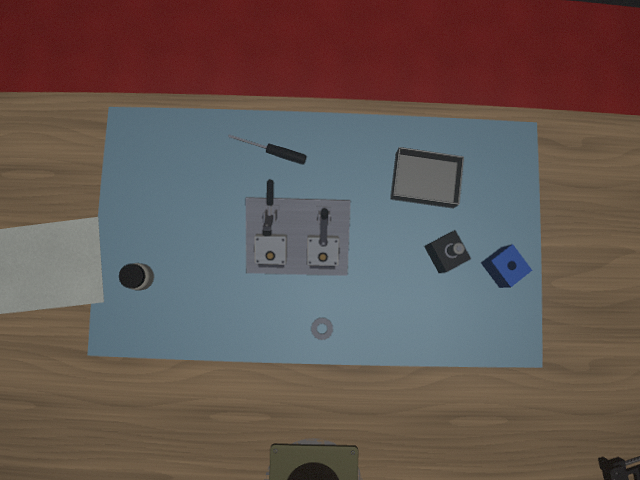

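View pics/wrist0.png

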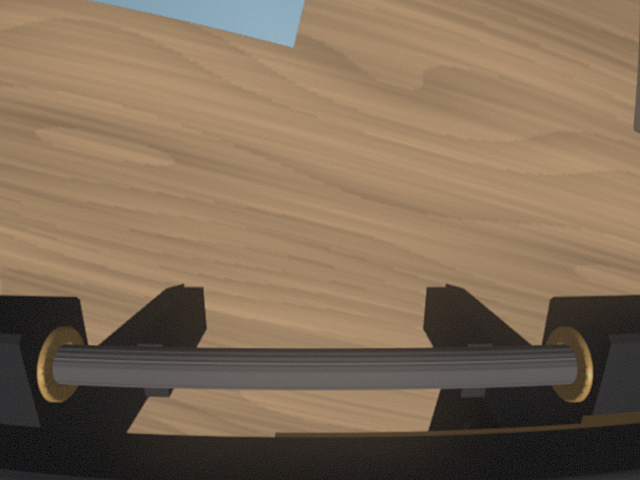

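Run:
```python
import cv2
t=cv2.imread("pics/top0.png"); s=cv2.imread("pics/scene0.png")
cv2.imwrite("pics/tc1.png",cv2.resize(t[170:290,235:365],None,fx=5,fy=5,interpolation=cv2.INTER_CUBIC))
cv2.imwrite("pics/tc2.png",cv2.resize(t[220:285,415:480],None,fx=9,fy=9,interpolation=cv2.INTER_CUBIC))
cv2.imwrite("pics/sc1.png",cv2.resize(s[190:300,285:425],None,fx=5,fy=5,interpolation=cv2.INTER_CUBIC))
cv2.imwrite("pics/sc2.png",cv2.resize(s[255:330,175:250],None,fx=8,fy=8,interpolation=cv2.INTER_CUBIC))
```

```text
(no output)
```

View pics/tc1.png

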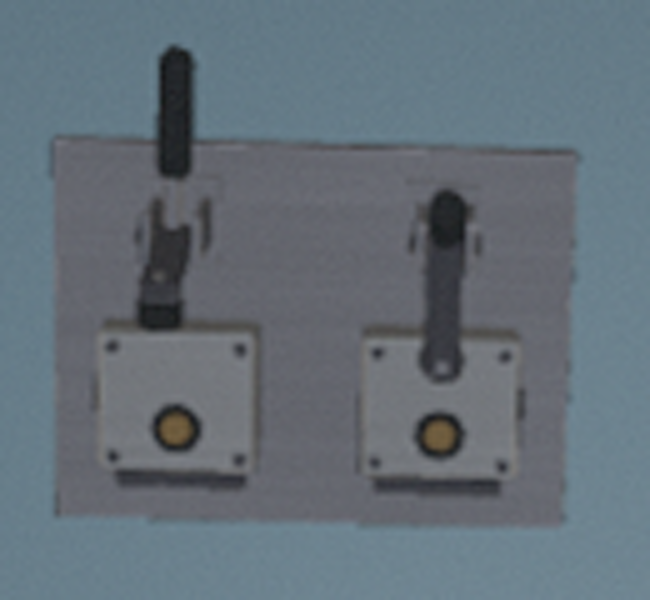

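View pics/tc2.png

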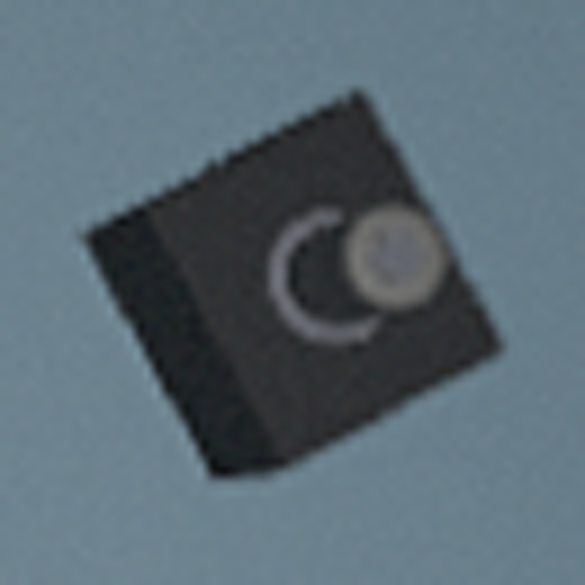

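View pics/sc1.png

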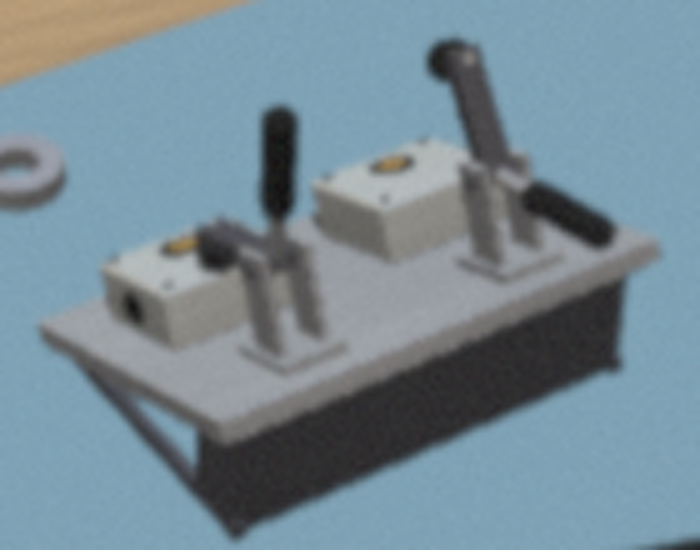

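View pics/sc2.png

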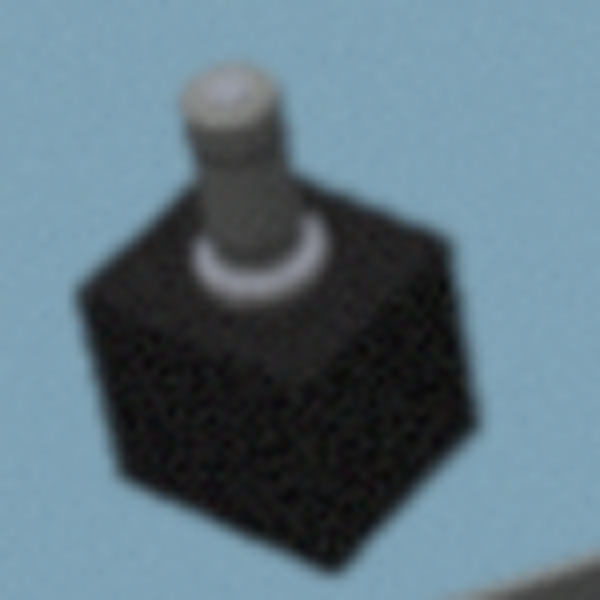

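```bash
cat > h.py <<'E'
import numpy as np, cv2
from scipy.spatial.transform import Rotation as R
from scipy.optimize import least_squares
def cam(f): return dict(K=np.array(f["K"]),k1=f["k1"],p=np.array(f["position"]),R=R.from_quat(f["attitude"]))
def proj(c,P):
    v=c["R"].inv().apply(np.atleast_2d(P)-c["p"]); s=v[:,:2]/v[:,2:]; r2=(s**2).sum(1,keepdims=True)
    s=s*(1+c["k1"]*r2); return s*c["K"][0,0]+c["K"][:2,2]
def ray(c,uv):
    d=cv2.undistortPoints(np.array([[uv]],float),c["K"],np.array([c["k1"],0,0,0]))[0,0]
    return c["R"].apply([d[0],d[1],1])
def onz(c,uv,z):
    d=ray(c,uv); return c["p"]+d*(z-c["p"][2])/d[2]
def tri(obs):
    s=least_squares(lambda P:np.concatenate([proj(c,P)[0]-uv for c,uv in obs]),[500,0,100]); return s.x,np.round(s.fun,2)
E
python3 - <<'E'
from h import *; from plant import eyes,ctrl
T=cam(eyes.grab_frame("top"));S=cam(eyes.grab_frame("scene"))
np.set_printoptions(precision=1,suppress=True)
print("probe top",tri([(T,(458.7,248)),(S,(203.4,265.8))]), onz(T,(458.7,248),132),onz(S,(203.4,265.8),132))
print("R",tri([(T,(322.4,256.8)),(S,(321.2,238.4))]));print("L",tri([(T,(270,255.4)),(S,(363,222.4))]))
# fixture deck corners top
for n,(u,v) in dict(FL=(57,515),FR=(563,523),RL=(55,139),RR=(577,153)).items():
    uv=((u+.5)/5-.5+235,(v+.5)/5-.5+170); print(n,[onz(T,uv,z) for z in (30,50,100,110)])
o=ctrl.get_obs(); r=R.from_quat(o["tool_rot"]); print(r.as_matrix())
W=cam(eyes.grab_frame("wrist")); print("cam in tool",r.inv().apply(W["p"]-o["tcp_pos"]),(r.inv()*W["R"]).as_matrix())
E
```

```text
probe top (array([ 562.9, -300. ,  133.1]), array([-0.3, -0.1, -0.3, -0. ])) [ 562.8 -301.   132. ] [ 562.  -299.2  132. ]
R (array([540. ,  -5.6,  66.8]), array([-0.2, -0.1, -0.2,  0. ]))
L (array([539.6, 113.8,  66.5]), array([-0.2, -0.1, -0.3,  0. ]))
FL [array([499.9, 171.5,  30. ]), array([499.1, 168.5,  50. ]), array([497.2, 161. , 100. ]), array([496.8, 159.5, 110. ])]
FR [array([503.4, -65.9,  30. ]), array([502.6, -64.7,  50. ]), array([500.5, -61.5, 100. ]), array([500. , -60.9, 110. ])]
RL [array([679. , 181.3,  30. ]), array([675. , 178.1,  50. ]), array([665. , 170.2, 100. ]), array([663. , 168.6, 110. ])]
RR [array([680.4, -68.4,  30. ]), array([676.4, -67.1,  50. ]), array([666.3, -63.8, 100. ]), array([664.3, -63.1, 110. ])]
[[-1.  -0.   0.2]
 [-0.2  0.  -1. ]
 [ 0.  -1.  -0. ]]
cam in tool [ -66.7 -146.1   -0.1] [[-0.   1.   0.3]
 [-0.  -0.3  1. ]
 [ 1.   0.   0. ]]
```

>>> carry_out(dp=[[51,38,-2],[51,38,-2],[51,38,-2],[51,38,-2],[51,38,-2],[51,38,-2],[51,38,-2],[51,38,-2]], rotation=[[0,0,-1.8],[0,0,-1.8],[0,0,-1.8],[0,0,-1.8],[0,0,-1.8],[0,0,-1.8],[0,0,-1.8],[0,0,-1.7]], claw=[80,80,80,80,80,80,80,80])

```text
clock: 1.3
tcp_pos: [556.8, -305.7, 223.0]
tool_rot: [-0.0, -0.707, 0.707, 0.0]
contact_force: [0.6, -1.1, 0.9]
grip_width: 79.7
```

```bash
cat > look.py <<'E'
from h import *; from plant import eyes,ctrl
import sys
np.set_printoptions(precision=2,suppress=True)
o=ctrl.get_obs(); print(o["clock"],o["tcp_pos"],o["contact_force"],o["grip_width"],o["q"]); M=R.from_quat(o["tool_rot"]).as_matrix();print(M)
tag=sys.argv[1]
for n in sys.argv[2:]:
    f=eyes.grab_frame(n); cv2.imwrite(f"pics/{n}_{tag}.png",f["image"][:,:,::-1])
    import pickle; pickle.dump({k:v for k,v in f.items()},open(f"pics/{n}_{tag}.pkl","wb"))
E
python3 look.py 1 wrist
```

```text
1.3 [ 556.77 -305.73  223.01] [ 0.58 -1.13  0.9 ] 79.7282910876445 [ 0.46  0.72 -0.06  1.55  0.05  0.87 -1.19]
[[-1.  0. -0.]
 [ 0. -0. -1.]
 [-0. -1.  0.]]
```

View pics/wrist_1.png

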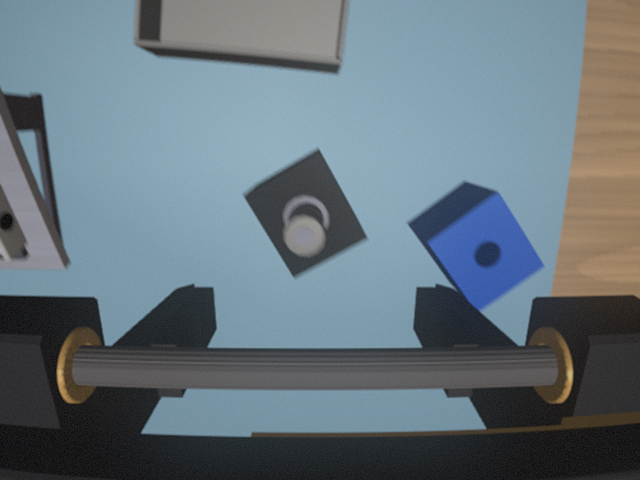

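The probe top shows at (304,236) in the wrist view, with the collar behind it; the blue block is clear to the right.

Run:
```python
from h import *; import pickle
from plant import ctrl
np.set_printoptions(precision=2,suppress=True)
f=pickle.load(open("pics/wrist_1.pkl","rb"));c=cam(f)
print(onz(c,(304,236),132),onz(c,(306,213),78)); print(proj(c,[[562.5,-300,132],[562.5,-300,78]]))
o=ctrl.get_obs();print(o["tcp_pos"],o["joint_velocities"],f["position"])
```

```text
[ 563.71 -299.33  132.  ] [ 567.73 -299.52   78.  ]
[[305.1  237.91]
 [306.69 219.9 ]]
[ 565.94 -295.44  222.77] [ 0.04 -0.03 -0.08  0.07 -0.01 -0.03  0.16] [ 623.43 -305.58  369.15]
```

>>> carry_out(dp=[[0.5,1.5,0],[0,0,-20],[0,0,-30],[0,0,-30],[0,0,-25],[0,0,-17],[0,0,-10],[0,0,0]], rotation=[[0,0,0],[0,0,0],[0,0,0],[0,0,0],[0,0,0],[0,0,0],[0,0,0],[0,0,0]], claw=[80,80,80,80,80,80,80,80])

```text
clock: 2.35
tcp_pos: [555.3, -305.9, 90.8]
tool_rot: [0.0, -0.707, 0.707, 0.0]
contact_force: [-0.3, 0.4, 0.8]
grip_width: 80.2
```

```bash
python3 look.py 2 wrist
```

```text
2.35 [ 555.34 -305.89   90.8 ] [-0.34  0.44  0.85] 80.1540677744469 [ 0.46  0.89 -0.05  1.65  0.07  0.6  -1.2 ]
[[-1. -0. -0.]
 [ 0. -0. -1.]
 [ 0. -1.  0.]]
```

View pics/wrist_2.png

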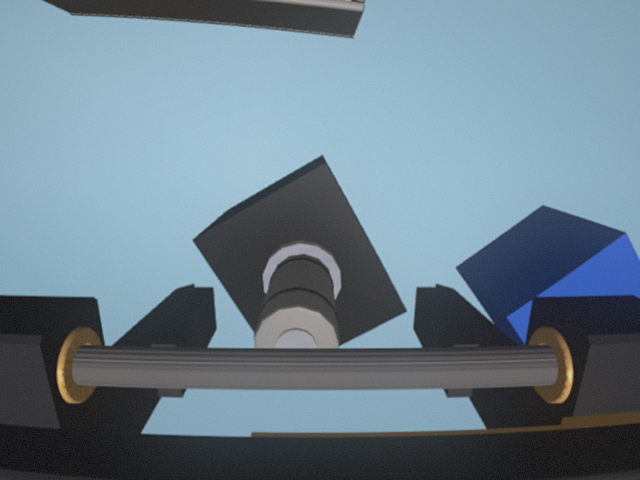

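>>> carry_out(dp=[[3.8,3,0],[3.8,2.8,0],[0,0,0]], rotation=[[0,0,0],[0,0,0],[0,0,0]], claw=[70,60,50])

```text
clock: 2.78
tcp_pos: [564.3, -299.0, 91.4]
tool_rot: [-0.0, 0.707, -0.707, 0.001]
contact_force: [0.2, -0.2, 0.4]
grip_width: 52.0
```

```bash
python3 look.py 3 wrist
python3 - <<'E'
from h import *; import pickle
f=pickle.load(open("pics/wrist_3.pkl","rb"));c=cam(f)
print(proj(c,[[563,-300,132],[563,-300,78]]))
E
```

```text
2.775 [ 564.32 -298.98   91.4 ] [ 0.21 -0.17  0.44] 51.99580193605197 [ 0.44  0.89 -0.05  1.64  0.07  0.61 -1.21]
[[-1.  0.  0.]
 [-0.  0. -1.]
 [-0. -1. -0.]]
[[317.93994889 368.40260701]
 [316.84804719 298.46114582]]
```

View pics/wrist_3.png

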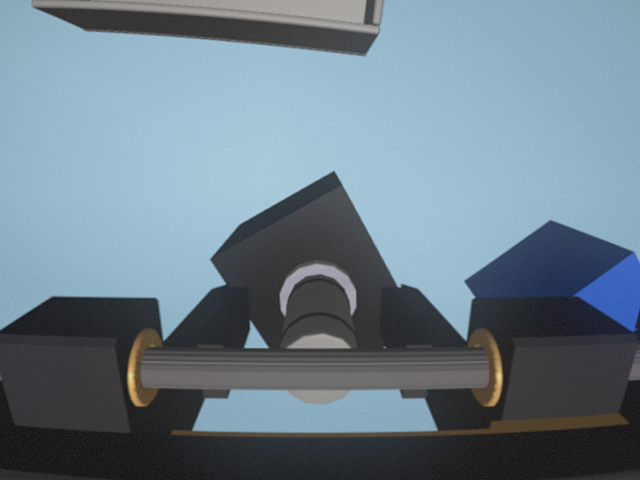

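>>> carry_out(dp=[[-1.2,-0.9,0],[0,0,0],[0,0,0],[0,0,0],[0,0,0]], rotation=[[0,0,0],[0,0,0],[0,0,0],[0,0,0],[0,0,0]], claw=[40,30,20,20,20])

```text
clock: 3.45
tcp_pos: [562.0, -300.7, 91.0]
tool_rot: [0.0, -0.707, 0.707, 0.0]
contact_force: [0.1, 0.0, 0.6]
grip_width: 25.0
```

```bash
python3 look.py 4
```

```text
3.45 [ 561.99 -300.7    90.98] [0.09 0.02 0.58] 24.99942406150828 [ 0.45  0.89 -0.05  1.64  0.07  0.61 -1.21]
[[-1. -0.  0.]
 [-0. -0. -1.]
 [ 0. -1.  0.]]
```

>>> carry_out(dp=[[0,0,5],[0,0,10],[0,0,15],[0,0,20],[0,0,20],[0,0,20],[0,0,15],[0,0,5]], rotation=[[0,0,0],[0,0,0],[0,0,0],[0,0,0],[0,0,0],[0,0,0],[0,0,0],[0,0,0]], claw=[20,20,20,20,20,20,20,20])

```text
clock: 4.45
tcp_pos: [562.7, -300.9, 202.5]
tool_rot: [-0.001, -0.707, 0.707, -0.001]
contact_force: [-0.2, -0.4, -1.4]
grip_width: 24.9
```

```bash
python3 look.py 5 wrist scene
```

```text
4.45 [ 562.69 -300.86  202.52] [-0.22 -0.4  -1.43] 24.947950311737863 [ 0.45  0.74 -0.06  1.57  0.05  0.83 -1.2 ]
[[-1.  0.  0.]
 [-0. -0. -1.]
 [-0. -1.  0.]]
```

View pics/scene_5.png

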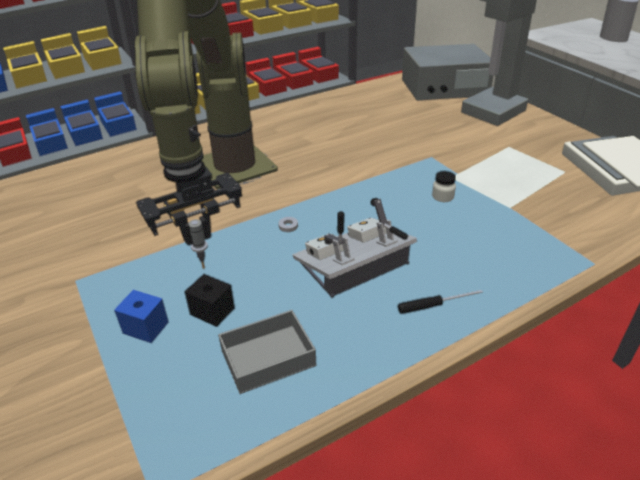

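View pics/wrist_5.png

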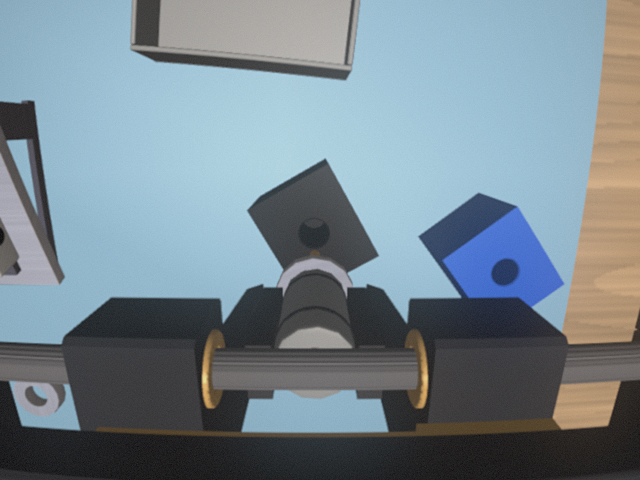

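Run:
```python
from h import *; import pickle
f=pickle.load(open("pics/scene_5.pkl","rb"));c=cam(f)
im=f["image"][205:280,160:240,::-1]
cv2.imwrite("pics/sc5.png",cv2.resize(im,None,fx=8,fy=8,interpolation=cv2.INTER_CUBIC))
t=np.array([562.7,-300.6,202.5])
P=t+np.array([[0,0,-76],[0,0,11+30],[0,0,-19],[0,0,-54]])
uv=proj(c,P);print(uv,((uv-[160,205]+.5)*8-.5))
```

```text
[[203.27274705 268.25075987]
 [194.147631   222.33462305]
 [198.95303174 246.63868203]
 [201.63294225 260.07239759]] [[349.68197637 509.506079  ]
 [276.68104799 142.1769844 ]
 [315.1242539  336.60945625]
 [336.56353802 444.07918076]]
```

View pics/sc5.png

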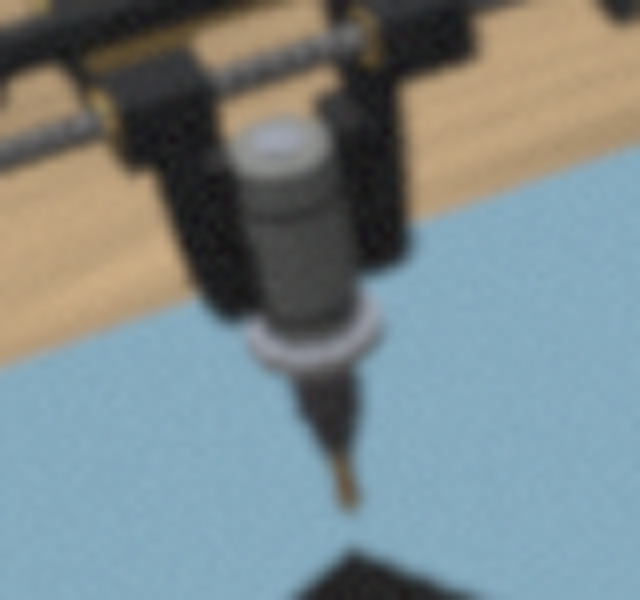

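>>> carry_out(dp=[[-7,20,0],[-10,40,0],[-10,50,0],[-10,55,0],[-10,50,0],[-5,40,-4],[-3,27,-5],[-2,12,-5]], rotation=[[0,-2.5,0],[0,-2.5,0],[0,-2.5,0],[0,-2.5,0],[0,-2.5,0],[0,-2.5,0],[0,-2.5,0],[0,-2.55,0]], claw=[20,20,20,20,20,20,20,20])

```text
clock: 5.55
tcp_pos: [509.4, -8.1, 198.4]
tool_rot: [0.109, 0.699, -0.698, 0.111]
contact_force: [0.9, -0.2, -0.7]
grip_width: 25.3
```

>>> carry_out(dp=[[0,0,0],[0,0,0]], rotation=[[0,0,0],[0,0,0]], claw=[20,20])

```text
clock: 5.8
tcp_pos: [512.1, -11.1, 199.7]
tool_rot: [-0.112, -0.698, 0.698, -0.111]
contact_force: [-0.1, 0.3, -2.0]
grip_width: 25.0
```

```bash
python3 look.py 6 wrist scene top
```

```text
5.8 [512.15 -11.06 199.71] [-0.13  0.27 -1.98] 24.97338302777421 [-0.11  0.53  0.03  2.25  0.23  0.04 -1.88]
[[-0.95  0.31 -0.  ]
 [ 0.   -0.   -1.  ]
 [-0.31 -0.95  0.  ]]
```

View pics/wrist_6.png

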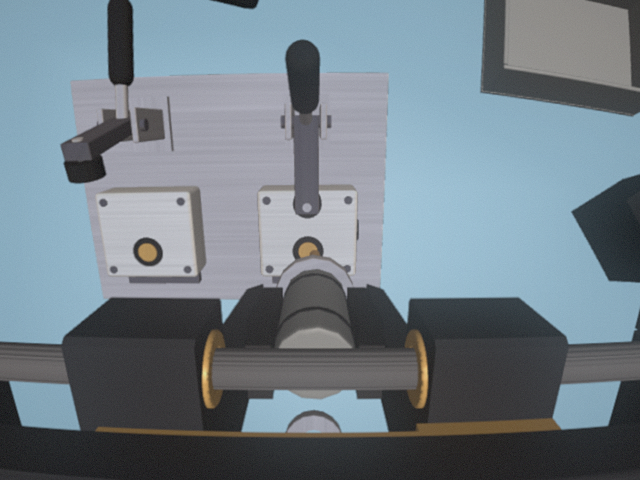

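View pics/scene_6.png

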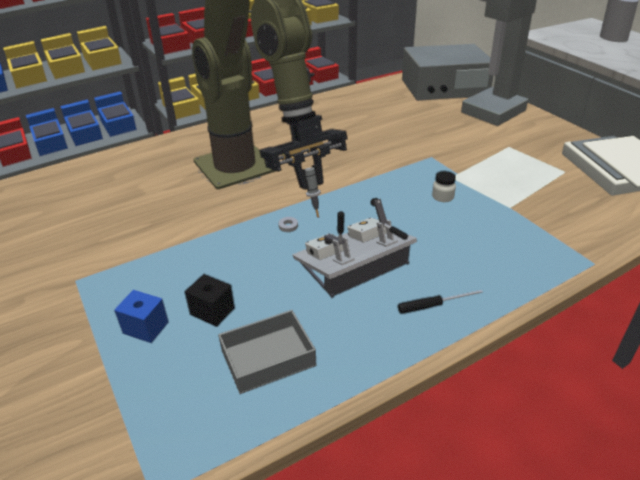

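```bash
cat > fk.py <<'E'
from h import *
import itertools
Q=[[1.35476846,0.69001922,-0.19449604,1.56634656,0.15727392,0.90247134,-0.21512649],[ 0.46,0.72,-0.06,1.55,0.05,0.87,-1.19],[0.44,0.89,-0.05,1.64,0.07,0.61,-1.21],[0.45,0.74,-0.06,1.57,0.05,0.83,-1.2],[-0.11,0.53,0.03,2.25,0.23,0.04,-1.88]]
down=R.from_matrix([[-1,0,0],[0,0,-1],[0,-1,0]])
T=[R.from_quat([-0.08823107,0.7022406,-0.70095088,0.08798457]),down,down,down,R.from_matrix([[-.95,.31,0],[0,0,-1],[-.31,-.95,0]])]
def rot(q,s):
    return R.from_euler("ZYZYZYZ",np.array(q)*s)
def rank():
    out=[]
    for s in itertools.product([1,-1],repeat=7):
        s=np.array(s); E=[rot(q,s).inv()*t for q,t in zip(Q,T)]
        m=R.concatenate(E).mean(); out.append((max((m.inv()*e).magnitude() for e in E),tuple(s),m))
    return sorted(out,key=lambda a:a[0])
E
python3 - <<'E'
from fk import *
for e,s,m in rank()[:6]: print(round(e,4),s,m.as_matrix().round(2).tolist())
E
```

```text
Traceback (most recent call last):
  File "fk.py", line 11, in rank
    s=np.array(s); E=[rot(q,s).inv()*t for q,t in zip(Q,T)]
                      ~~~^^^^^
  File "fk.py", line 7, in rot
    return R.from_euler("ZYZYZYZ",np.array(q)*s)
           ~~~~~~~~~~~~^^^^^^^^^^^^^^^^^^^^^^^^^
  File "scipy/spatial/transform/_rotation.pyx", line 1413, in scipy.spatial.transform._rotation.Rotation.from_euler
ValueError: Expected axis specification to be a non-empty string of upto 3 characters, got ZYZYZYZ
```

```bash
sed -i 's/    return R.from_euler.*/    a=np.array(q)*s\n    return R.from_euler("ZYZ",a[:3])*R.from_euler("YZY",a[3:6])*R.from_euler("Z",a[6])/' fk.py
python3 - <<'E'
from fk import *
for e,s,m in rank()[:6]: print(round(e,4),s,m.as_matrix().round(2).tolist())
E
```

```text
0.0079 (np.int64(-1), np.int64(1), np.int64(-1), np.int64(1), np.int64(-1), np.int64(1), np.int64(-1)) [[0.0, -0.0, -1.0], [-1.0, -0.0, -0.0], [-0.0, 1.0, -0.0]]
0.2197 (np.int64(-1), np.int64(1), np.int64(1), np.int64(1), np.int64(1), np.int64(1), np.int64(-1)) [[-0.27, -0.01, -0.96], [-0.96, 0.0, 0.27], [-0.0, 1.0, -0.01]]
0.2421 (np.int64(1), np.int64(1), np.int64(-1), np.int64(1), np.int64(-1), np.int64(1), np.int64(1)) [[-0.18, -0.01, 0.98], [0.98, -0.0, 0.18], [-0.0, 1.0, 0.01]]
0.2634 (np.int64(1), np.int64(1), np.int64(-1), np.int64(1), np.int64(1), np.int64(1), np.int64(1)) [[0.0, 0.04, 1.0], [1.0, -0.07, 0.0], [0.07, 1.0, -0.04]]
0.2741 (np.int64(-1), np.int64(1), np.int64(1), np.int64(1), np.int64(-1), np.int64(1), np.int64(-1)) [[-0.1, 0.04, -0.99], [-0.99, 0.06, 0.1], [0.07, 1.0, 0.03]]
0.2867 (np.int64(-1), np.int64(1), np.int64(-1), np.int64(1), np.int64(1), np.int64(1), np.int64(-1)) [[-0.17, -0.06, -0.98], [-0.98, -0.06, 0.18], [-0.07, 1.0, -0.05]]
```

```bash
cat >> fk.py <<'E'
S=np.array([-1,1,-1,1,-1,1,-1])
M=R.from_matrix([[0,0,-1],[-1,0,0],[0,1,0]])
P=np.array([[154.3,-605,237.9],[556.8,-305.7,223],[564.3,-299,91.4],[562.7,-300.9,202.5],[512.15,-11.06,199.7]])
def basis(q):
    a=np.array(q)*S
    R2=R.from_euler("ZY",a[:2]);R4=R2*R.from_euler("ZY",a[2:4]);R7=R4*R.from_euler("ZYZ",a[4:])
    R3=R2*R.from_euler("Z",a[2]); R5=R4*R.from_euler("Z",a[4])
    z=[0,0,1];x=[1,0,0]
    return np.array([z,R2.apply(z),R4.apply(z),R7.apply(z)]).T, np.array([R3.apply(x),R4.apply(x)]).T
E
python3 - <<'E'
from fk import *
np.set_printoptions(precision=1,suppress=True)
A=np.vstack([basis(q)[0] for q in Q]); x,r,rk,s=np.linalg.lstsq(A,P.ravel(),rcond=None); print(x,s,(A@x-P.ravel()).reshape(-1,3))
E
```

```text
[208.8 631.3 278.8 289.2] [3.9 2.1 0.4 0.1] [[29.7 17.7 -4.5]
 [15.4 41.3 -7.9]
 [30.8 33.8 -2.4]
 [14.3 41.9 -4.2]
 [-4.3 51.4 18.9]]
```

Run:
```python
from fk import *
np.set_printoptions(precision=1,suppress=True)
def B(q):
    a=np.array(q)*S; R1=R.from_euler("Z",a[0]); R2=R.from_euler("ZY",a[:2]);R3=R2*R.from_euler("Z",a[2]);R4=R2*R.from_euler("ZY",a[2:4]);R5=R4*R.from_euler("Z",a[4]);R6=R4*R.from_euler("ZY",a[4:6])
    z,_=basis(q); y=[0,1,0];x=[1,0,0]
    return np.c_[z,R1.apply(y),R3.apply(y),R5.apply(y),R6.apply(x)]
for lam in (1e-1,1e-2,1e-3):
  A=np.vstack([B(q) for q in Q]); x0=np.array([300,350,350,250,0,0,0,0.])
  x=x0+np.linalg.solve(A.T@A+lam*np.eye(8),A.T@(P.ravel()-A@x0)); print(lam,x,np.abs(A@x-P.ravel()).max())
```

```text
0.1 [341.2 456.1 352.1 240.7 -23.6  -6.1 -28.  -67. ] 12.06607349886201
0.01 [336.5 522.  348.1 286.1 -35.3   6.2 -22.6 -25.9] 4.653859642067573
0.001 [341.1 559.6 347.7 316.6 -24.  -13.9 -10.   -0.1] 2.272185431943626
```

```bash
cat >> fk.py <<'E'
X=np.array([341.1,559.6,347.7,316.6,-24,-13.9,-10,-.1])
def B(q):
    a=np.array(q)*S; R1=R.from_euler("Z",a[0]); R2=R.from_euler("ZY",a[:2]);R3=R2*R.from_euler("Z",a[2]);R4=R2*R.from_euler("ZY",a[2:4]);R5=R4*R.from_euler("Z",a[4]);R6=R4*R.from_euler("ZY",a[4:6])
    z,_=basis(q); y=[0,1,0];x=[1,0,0]
    return np.c_[z,R1.apply(y),R3.apply(y),R5.apply(y),R6.apply(x)]
lo=np.array([-3.01,-.46,-1.47,.13,-1,.04,-2.66]);hi=np.array([3.01,2.08,1.51,2.56,4.14,2.09,2.66])
def ik(p,Rt,q0,reg=1e-3,qn=None,free_y=False):
    qn=q0 if qn is None else qn
    def f(q):
        w=(Rt.inv()*(rot(q,S)*M)).as_rotvec()
        return np.concatenate([(B(q)@X-p)/500,w,reg*(q-qn)])
    s=least_squares(f,np.clip(q0,lo+1e-3,hi-1e-3),bounds=(lo,hi)); return s.x,np.abs(s.fun[:6]).max()
E
python3 - <<'E'
from fk import *
np.set_printoptions(precision=2,suppress=True)
Rt=R.from_euler("y",-20.05,degrees=True)*R.from_matrix([[-1,0,0],[0,0,-1],[0,-1,0]])
Rt2=Rt*R.from_euler("y",180,degrees=True)
p=np.array([516,-5.6,132.5]); q=np.array(Q[-1])
rng=np.random.default_rng(0)
for nm,rt in(("a",Rt),("b",Rt2)):
  seen=[]
  for i in range(60):
    q0=rng.uniform(lo,hi); 
    if i==0:q0=q
    s,e=ik(p,rt,q0,1e-4)
    if e<2e-3: print(nm,s,round(e,5))
E
```

```text
a [ 0.22  0.72 -0.45  2.31  2.14  0.38  2.53] 0.0
a [-0.37  0.74  0.49  2.3   4.14  0.37  0.5 ] 0.0
a [ 0.03  0.69 -0.15  2.31  2.64  0.24  2.02] 0.0
a [-0.03  0.69 -0.04  2.31  2.93  0.21  1.73] 0.0
a [-0.1   0.69  0.07  2.3   3.28  0.2   1.38] 0.0
a [-0.37  0.74  0.49  2.3   4.14  0.37  0.5 ] 0.0
a [-0.37  0.74  0.49  2.3   4.14  0.37  0.5 ] 0.0
a [ 0.14  0.71 -0.32  2.31  2.3   0.31  2.36] 0.0
a [-0.04  0.69 -0.02  2.31  2.98  0.21  1.68] 0.0
a [-0.    0.69 -0.09  2.31  2.79  0.22  1.87] 0.0
a [ 0.22  0.73 -0.46  2.31  2.12  0.39  2.54] 0.0
a [ 0.3   0.76 -0.59  2.31  2.    0.47  2.66] 0.0
a [ 0.02  0.69 -0.11  2.31  2.72  0.23  1.94] 0.0
a [-0.02  0.69 -0.06  2.31  2.88  0.21  1.78] 0.0
a [-0.37  0.74  0.49  2.3   4.14  0.37  0.5 ] 0.0
a [-0.09  0.69  0.06  2.31  3.23  0.2   1.43] 0.0
a [-0.37  0.74  0.49  2.3   4.14  0.37  0.5 ] 0.0
a [ 0.3   0.75 -0.59  2.31  2.01  0.47  2.66] 0.0
a [-0.08  0.69  0.03  2.31  3.15  0.2   1.5 ] 0.0
a [-0.37  0.74  0.49  2.3   4.14  0.37  0.5 ] 0.0
a [ 0.3   0.76 -0.59  2.31  2.    0.47  2.66] 0.0
a [ 0.3   0.76 -0.59  2.31  2.    0.47  2.66] 0.0

[... 1249 characters left out ...]

b [ 0.65  1.18 -1.45  2.29  1.71  1.26 -0.13] 0.0
b [ 0.65  1.18 -1.46  2.29  1.71  1.27 -0.13] 0.0
b [ 0.35  0.78 -0.69  2.31  1.94  0.53 -0.42] 0.0
b [-0.18  0.69  0.19  2.3   3.64  0.22 -2.13] 0.0
b [ 0.59  1.01 -1.21  2.29  1.75  0.98 -0.19] 0.0
b [ 0.65  1.18 -1.46  2.29  1.71  1.26 -0.13] 0.0
b [ 0.44  0.84 -0.86  2.3   1.86  0.66 -0.32] 0.0
b [ 0.26  0.74 -0.53  2.31  2.06  0.43 -0.54] 0.0
b [ 0.19  0.72 -0.41  2.31  2.18  0.36 -0.66] 0.0
b [ 0.41  0.81 -0.79  2.3   1.89  0.61 -0.36] 0.0
b [-0.11  0.69  0.08  2.3   3.31  0.2  -1.79] 0.0
b [ 0.28  0.75 -0.56  2.31  2.03  0.44 -0.51] 0.0
b [ 0.31  0.76 -0.61  2.31  1.99  0.48 -0.47] 0.0
b [-0.01  0.69 -0.07  2.31  2.83  0.22 -1.31] 0.0
```

```bash
cat > sim.py <<'E'
from fk import *
np.set_printoptions(precision=2,suppress=True)
def run(q,rows,verbose=True):
    p=B(q)@X; r=rot(q,S)*M
    for dp,rv in rows:
        p=p+np.array(dp,float); r=R.from_rotvec(rv,degrees=True)*r
        q,e=ik(p,r,q,1e-2)
        if verbose: print(q,round(e,3),"dir",r.as_matrix()[:,1],"z",r.as_matrix()[:,2])
    return q
E
python3 - <<'E'
from sim import *
q=np.array(Q[-1])
for sg in (1,-1):
    print("sg",sg)
    rows=[([-3,1,-5],[0,4,0])]*4+[([0,0,0],[0,0,10])]*18
    q1=run(q,rows,False);print(q1)
    rows=[([0,0,0],[sg*3,0,0])]*5+[([0,0,0],[0,-4,0])]*6
    q2=run(q1,rows)
    print("undo"); d=(rot(q2,S)*M).as_matrix()[:,1]
    q3=run(q2,[([0,0,0],[-sg*2.5*np.cos(np.radians(20)),0,-sg*2.5*np.sin(np.radians(20))])]*6)
E
```

```text
sg 1
[ 0.51  0.84 -1.03  1.94  0.88  0.95  0.6 ]
[ 0.55  0.85 -1.06  1.94  0.86  0.93  0.64] 0.0 dir [-0.04  0.05 -1.  ] z [-0.01  1.    0.05]
[ 0.59  0.87 -1.08  1.94  0.84  0.91  0.68] 0.0 dir [-0.04  0.1  -0.99] z [-0.01  0.99  0.1 ]
[ 0.63  0.89 -1.11  1.94  0.82  0.9   0.71] 0.0 dir [-0.04  0.15 -0.99] z [-0.01  0.99  0.15]
[ 0.67  0.91 -1.14  1.93  0.8   0.89  0.75] 0.0 dir [-0.04  0.2  -0.98] z [-0.01  0.98  0.2 ]
[ 0.71  0.94 -1.17  1.93  0.78  0.88  0.79] 0.0 dir [-0.04  0.26 -0.97] z [-0.01  0.97  0.26]
[ 0.72  0.91 -1.16  1.99  0.85  0.78  0.75] 0.0 dir [ 0.02  0.26 -0.97] z [-0.02  0.97  0.25]
[ 0.73  0.88 -1.13  2.05  0.93  0.68  0.69] 0.0 dir [ 0.09  0.26 -0.96] z [-0.04  0.97  0.25]
[ 0.73  0.85 -1.1   2.11  1.03  0.58  0.61] 0.0 dir [ 0.16  0.26 -0.95] z [-0.06  0.97  0.25]
[ 0.72  0.81 -1.04  2.18  1.18  0.46  0.49] 0.0 dir [ 0.22  0.26 -0.94] z [-0.08  0.97  0.24]
[ 0.72  0.8  -1.02  2.24  1.44  0.41  0.26] 0.0 dir [ 0.29  0.26 -0.92] z [-0.09  0.97  0.24]
[ 0.77  0.85 -1.11  2.3   1.71  0.48  0.02] 0.0 dir [ 0.35  0.26 -0.9 ] z [-0.11  0.97  0.23]
undo
[ 0.74  0.84
[... 1501 characters left out ...]
 0.29 -0.26 -0.92] z [ 0.08  0.97 -0.25]
[ 0.24  0.74 -0.86  2.31  1.59  0.93 -0.34] 0.0 dir [ 0.35 -0.26 -0.9 ] z [ 0.1   0.97 -0.24]
undo
[ 0.28  0.74 -0.88  2.32  1.62  0.88 -0.33] 0.0 dir [ 0.36 -0.22 -0.91] z [ 0.09  0.98 -0.2 ]
[ 0.33  0.73 -0.9   2.32  1.64  0.84 -0.32] 0.0 dir [ 0.36 -0.18 -0.92] z [ 0.07  0.98 -0.16]
[ 0.37  0.73 -0.91  2.32  1.67  0.79 -0.31] 0.0 dir [ 0.36 -0.13 -0.92] z [ 0.06  0.99 -0.12]
[ 0.41  0.73 -0.93  2.33  1.69  0.75 -0.29] 0.0 dir [ 0.36 -0.09 -0.93] z [ 0.04  1.   -0.08]
[ 0.46  0.74 -0.94  2.33  1.71  0.71 -0.27] 0.0 dir [ 0.36 -0.05 -0.93] z [ 0.03  1.   -0.04]
[ 0.5   0.74 -0.95  2.33  1.73  0.66 -0.25] 0.0 dir [ 0.36 -0.   -0.93] z [0.01 1.   0.  ]
```

>>> carry_out(dp=[[-3,1,0],[-4,1,0],[-4,1,0],[-2,1,0],[0,0,0],[0,0,0],[0,0,0],[0,0,0]], rotation=[[0,4,0],[0,4,0],[0,4,0],[0,4,0],[0,0,9],[0,0,10],[0,0,10],[0,0,10]], claw=[20,20,20,20,20,20,20,20])

```text
clock: 6.95
tcp_pos: [499.1, -6.8, 199.8]
tool_rot: [-0.225, 0.671, -0.661, 0.25]
contact_force: [0.2, -0.3, -1.4]
grip_width: 25.4
```

```bash
python3 look.py 7
```

```text
6.95 [499.13  -6.83 199.84] [ 0.16 -0.35 -1.42] 25.362479857746848 [ 0.18  0.59 -0.38  2.    0.35  0.57 -1.32]
[[-0.77  0.03  0.63]
 [-0.63  0.03 -0.77]
 [-0.04 -1.   -0.  ]]
```

>>> carry_out(dp=[[0,0,0],[0,0,0],[0,0,0],[0,0,0],[0,0,0],[0,0,0],[0,0,0],[0,0,0]], rotation=[[0,0,10],[0,0,10],[0,0,10],[0,0,10],[0,0,10],[0,0,10],[0,0,10],[0,0,10]], claw=[20,20,20,20,20,20,20,20])

```text
clock: 7.95
tcp_pos: [499.0, -7.0, 199.7]
tool_rot: [-0.603, 0.37, -0.345, 0.617]
contact_force: [-0.3, 1.1, -2.4]
grip_width: 25.3
```

```bash
python3 look.py 8
```

```text
7.95 [498.98  -7.03 199.73] [-0.34  1.11 -2.36] 25.25391406614079 [ 0.43  0.7  -0.81  1.94  0.65  0.8  -0.23]
[[ 0.49 -0.02  0.87]
 [-0.87  0.03  0.49]
 [-0.04 -1.   -0.  ]]
```

Run:
```python
from sim import *
q=np.array([ 0.43,0.7,-0.81,1.94,0.65,0.8,-0.23])
q=run(q,[([0,0,0],[0,0,10])]*6,False);print(q)
q=run(q,[([0,0,-3],[0,-3.3,0])]*6)
print("down");q=run(q,[([3,0,-9],[0,0,0])]*5)
```

```text
[ 0.53  0.81 -1.07  1.92  0.84  0.99  0.61]
[ 0.53  0.79 -1.06  1.98  0.9   0.92  0.56] 0.0 dir [ 0.02  0.   -1.  ] z [0.01 1.   0.  ]
[ 0.53  0.77 -1.04  2.03  0.97  0.84  0.49] 0.0 dir [ 0.08  0.   -1.  ] z [0.01 1.   0.  ]
[ 0.53  0.75 -1.01  2.09  1.06  0.77  0.4 ] 0.0 dir [ 0.13  0.   -0.99] z [0.01 1.   0.  ]
[ 0.52  0.73 -0.99  2.14  1.18  0.7   0.29] 0.0 dir [ 0.19  0.   -0.98] z [0.01 1.   0.  ]
[ 0.51  0.72 -0.96  2.2   1.33  0.65  0.14] 0.0 dir [ 0.25  0.   -0.97] z [0.01 1.   0.  ]
[ 0.51  0.72 -0.97  2.26  1.5   0.64 -0.03] 0.0 dir [ 0.3   0.   -0.95] z [0.01 1.   0.  ]
down
[ 0.51  0.75 -0.96  2.26  1.54  0.65 -0.06] 0.0 dir [ 0.3   0.   -0.95] z [0.01 1.   0.  ]
[ 0.5   0.77 -0.95  2.26  1.57  0.66 -0.09] 0.0 dir [ 0.3   0.   -0.95] z [0.01 1.   0.  ]
[ 0.49  0.79 -0.94  2.26  1.61  0.67 -0.11] 0.0 dir [ 0.3   0.   -0.95] z [0.01 1.   0.  ]
[ 0.49  0.81 -0.94  2.26  1.64  0.68 -0.14] 0.0 dir [ 0.3   0.   -0.95] z [0.01 1.   0.  ]
[ 0.48  0.84 -0.93  2.25  1.67  0.69 -0.16] 0.0 dir [ 0.3   0.   -0.95] z [0.01 1.   0.  ]
```

>>> carry_out(dp=[[0,0,0],[0,0,0],[0,0,0],[0,0,0],[0,0,0],[0,0,0],[0,0,0],[0,0,0]], rotation=[[0,0,10],[0,0,10],[0,0,10],[0,0,10],[0,0,10],[0,0,10],[0,-3,0],[0,-3,0]], claw=[20,20,20,20,20,20,20,20])

```text
clock: 8.95
tcp_pos: [498.9, -7.0, 199.5]
tool_rot: [-0.706, -0.017, -0.03, 0.707]
contact_force: [-0.3, 0.1, -1.0]
grip_width: 25.4
```

>>> carry_out(dp=[[0,0,0],[0,0,0],[0,0,-2],[0,0,-4],[0,0,-4],[0,0,-2],[0,0,0]], rotation=[[0,-3,0],[0,-3,0],[0,-3,0],[0,-3,0],[0,-2,0],[0,-1,0],[0,0,0]], claw=[20,20,20,20,20,20,20])

```text
clock: 9.82
tcp_pos: [498.5, -7.2, 187.5]
tool_rot: [-0.697, -0.108, -0.121, 0.699]
contact_force: [-0.0, -0.1, -1.1]
grip_width: 25.0
```

```bash
cat > need.py <<'E'
from h import *; from plant import ctrl
import sys
np.set_printoptions(precision=2,suppress=True)
stud=np.array([float(x) for x in sys.argv[1:4]]); h=float(sys.argv[4]); yaw=float(sys.argv[5]) if len(sys.argv)>5 else 0
# target tool frame b: z=(0,1,0) rotated
Rt=R.from_euler("ZY",[yaw,-np.degrees(.35)],degrees=True)*R.from_matrix(np.array([[1,0,0],[0,0,-1],[0,1,0]]).T)
o=ctrl.get_obs(); r=R.from_quat(o["tool_rot"]); print("t",o["clock"],"F",o["contact_force"],"q",o["q"],"w",o["grip_width"])
n=-Rt.as_matrix()[:,1]; tgt=stud+n*(76+h)
print("n",n,"tool z",Rt.as_matrix()[:,2]); print("rotvec",(Rt*r.inv()).as_rotvec(degrees=True),"dp",tgt-o["tcp_pos"],"tcp",o["tcp_pos"],"tip now",o["tcp_pos"]+r.as_matrix()[:,1]*76)
E
python3 need.py 540 -5.6 66.8 25; python3 look.py 9 wrist scene top
```

```text
t 9.825 F [-0.03 -0.12 -1.14] q [ 0.48  0.69 -0.93  2.28  1.53  0.61 -0.09] w 25.022307659680088
n [-0.34 -0.    0.94] tool z [0. 1. 0.]
rotvec [-0.32 -1.39  0.96] dp [  6.84   1.56 -25.81] tcp [498.53  -7.16 187.49] tip now [522.85  -7.18 115.48]
9.825 [498.53  -7.16 187.49] [-0.03 -0.12 -1.14] 25.022307659680088 [ 0.48  0.69 -0.93  2.28  1.53  0.61 -0.09]
[[ 0.95  0.32  0.02]
 [-0.02 -0.    1.  ]
 [ 0.32 -0.95  0.01]]
```

View pics/wrist_9.png

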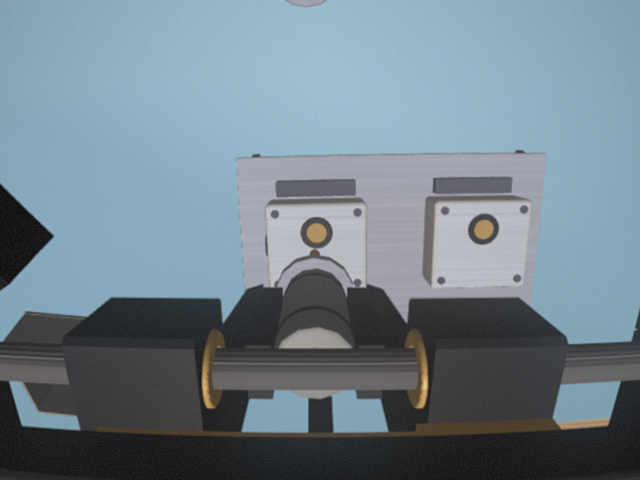

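View pics/scene_9.png

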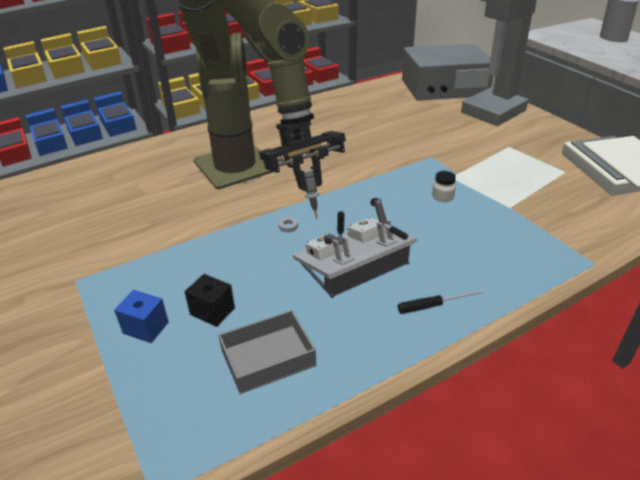

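Run:
```python
from h import *; import pickle
f=pickle.load(open("pics/wrist_9.pkl","rb"))
cv2.imwrite("pics/wc9.png",cv2.resize(f["image"][140:300,230:550,::-1],None,fx=2.5,fy=2.5,interpolation=cv2.INTER_CUBIC))
```

```text
(no output)
```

View pics/wc9.png

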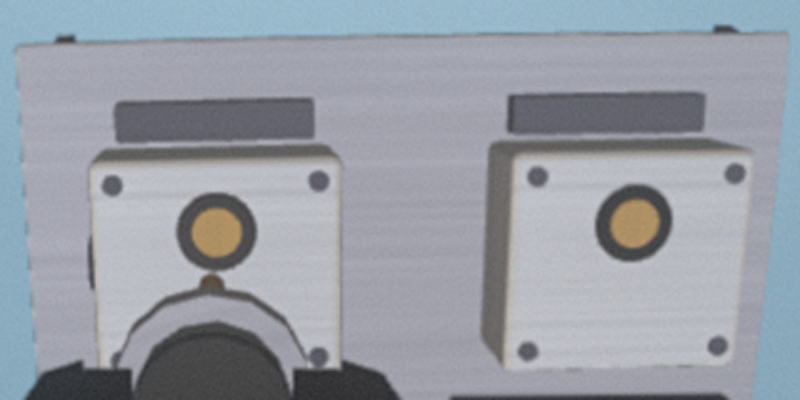

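Run:
```python
from h import *; import pickle
np.set_printoptions(precision=2,suppress=True)
W=cam(pickle.load(open("pics/wrist_9.pkl","rb")));T=cam(pickle.load(open("pics/top_9.pkl","rb")));S=cam(pickle.load(open("pics/scene_9.pkl","rb")))
g=lambda u,v:np.array([(u+.5)/2.5-.5+230,(v+.5)/2.5-.5+140])
# img: left=-y ; up = downslope(-x)
scr=[(0,-1,-1,g(112,186)),(0,-1,1,g(318,181)),(0,1,1,g(318,357)),(1,-1,-1,g(538,177)),(1,-1,1,g(735,173)),(1,1,-1,g(528,351)),(1,1,1,g(718,346))]
st=[(W,0,g(216.5,232)),(W,1,g(635,223)),(T,0,(322.4,256.8)),(T,1,(270,255.4)),(S,0,(321.2,238.4)),(S,1,(363,222.4))]
def res(p,use=None,raw=False):
    F=R.from_euler("ZY",[p[3],-.35]); out=[]
    for c,k,uv in st:
        P=p[:3]+F.apply([0,120*k,0]); out.append((proj(c,P)[0]-uv)*(c["K"][0,0]/500 if 0 else 1))
    for k,i,j,uv in scr:
        P=p[:3]+F.apply([12+i*p[4],120*k+j*p[5],-1]); out.append(proj(W,P)[0]-uv)
    return np.concatenate(out)
s=least_squares(res,[540,-5,67,0,25,28],loss="soft_l1"); print(s.x,np.degrees(s.x[3])); print(res(s.x).reshape(-1,2))
# wrist only
def resw(p): r=res(p).reshape(-1,2); return r[[0,1]+list(range(6,13))].ravel()
s=least_squares(resw,s.x); print("wrist only",s.x,np.degrees(s.x[3]),np.abs(s.fun).max())
```

```text
[539.56  -5.85  66.71   0.01  26.01  28.95] 0.42829360930929666
[[ 0.    0.34]
 [ 0.06  0.27]
 [-0.1   0.1 ]
 [-0.41  0.25]
 [-0.4  -0.01]
 [-0.4  -0.28]
 [ 0.14 -0.08]
 [ 0.2   0.  ]
 [ 0.11 -0.14]
 [-0.21 -0.18]
 [-0.17  0.06]
 [ 0.04  0.1 ]
 [-0.19 -0.16]]
wrist only [539.3   -5.95  67.05   0.01  25.96  28.93] 0.41572619333336824 0.28524077115599766
```

```bash
python3 need.py 539.5 -5.9 66.8 12 0.42
```

```text
t 9.975 F [ 0.1   0.11 -1.31] q [ 0.48  0.69 -0.93  2.28  1.53  0.61 -0.09] w 25.124896103027258
n [-0.34 -0.    0.94] tool z [-0.01  1.    0.  ]
rotvec [-0.36 -1.29  1.39] dp [  9.86   0.52 -38.56] tcp [499.46  -6.64 188.02] tip now [523.91  -6.61 116.06]
```

>>> carry_out(dp=[[1,0.5,0],[1.5,0.2,-4],[2.5,0,-10],[2.5,0,-12],[2,0,-8],[1,0,-4],[0,0,0],[0,0,0]], rotation=[[-0.2,-0.7,0.7],[-0.2,-0.7,0.7],[0,0,0],[0,0,0],[0,0,0],[0,0,0],[0,0,0],[0,0,0]], claw=[20,20,20,20,20,20,20,20])

```text
clock: 10.98
tcp_pos: [509.8, -5.5, 150.3]
tool_rot: [-0.696, -0.127, -0.121, 0.696]
contact_force: [1.5, -0.3, -0.8]
grip_width: 25.4
```

```bash
python3 need.py 539.5 -5.9 66.8 12 0.42; python3 look.py 10 wrist scene top
python3 - <<'E'
from h import *; import pickle
a=[]
for n,(y,x) in dict(scene=(180,280),top=(205,275)).items():
    f=pickle.load(open(f"pics/{n}_10.pkl","rb"))
    a.append(cv2.resize(f["image"][y:y+80,x:x+80,::-1],None,fx=5,fy=5,interpolation=cv2.INTER_CUBIC))
f=pickle.load(open("pics/wrist_10.pkl","rb"))
cv2.imwrite("pics/ab10.png",np.hstack(a)); cv2.imwrite("pics/wc10.png",cv2.resize(f["image"][150:350,200:440,::-1],None,fx=3,fy=3,interpolation=cv2.INTER_CUBIC))
E
```

```text
t 10.975 F [ 1.45 -0.31 -0.76] q [ 0.46  0.79 -0.93  2.31  1.75  0.68 -0.26] w 25.353522720776002
n [-0.34 -0.    0.94] tool z [-0.01  1.    0.  ]
rotvec [ 0.05  0.15 -0.08] dp [-0.52 -0.58 -0.82] tcp [509.85  -5.54 150.28] tip now [536.1   -5.37  78.96]
10.975 [509.85  -5.54 150.28] [ 1.45 -0.31 -0.76] 25.353522720776002 [ 0.46  0.79 -0.93  2.31  1.75  0.68 -0.26]
[[ 0.94  0.35 -0.01]
 [ 0.01  0.    1.  ]
 [ 0.35 -0.94 -0.  ]]
```

View pics/ab10.png

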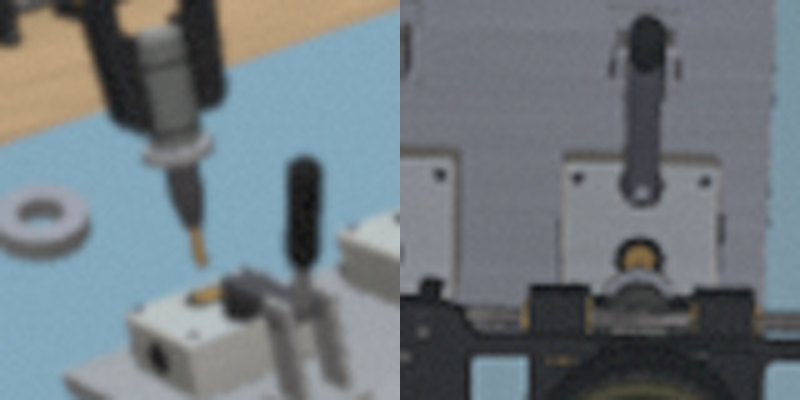

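View pics/wc10.png

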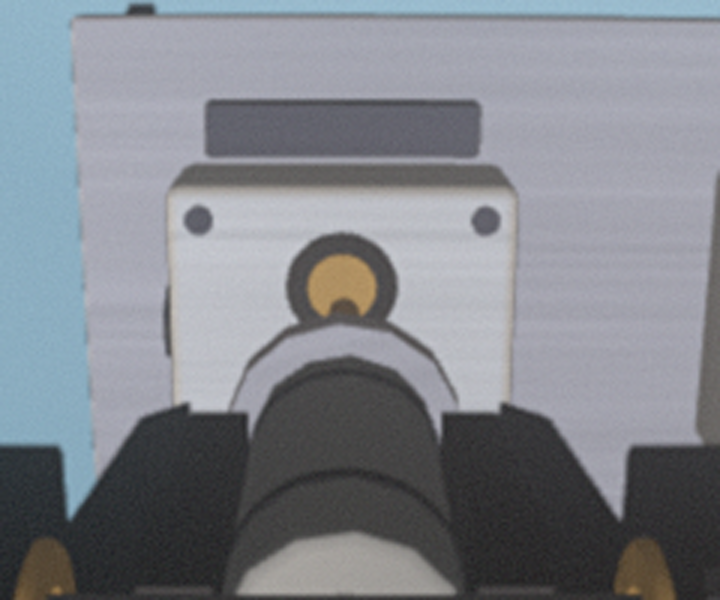

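Run:
```python
from h import *; import pickle
np.set_printoptions(precision=2,suppress=True)
S=cam(pickle.load(open("pics/scene_10.pkl","rb")));W=cam(pickle.load(open("pics/wrist_10.pkl","rb")))
tip=[535.6,-5.6,79];st=[539.5,-5.9,66.8]
print("scene tip pred",proj(S,tip),"meas",(203.5/5-.5+280,266/5-.5+180))
print("wrist stud pred",proj(W,st),"meas",(342.5/3-.5+200,287/3-.5+150)); print("wrist tip pred",proj(W,tip),"meas edge top",(344/3-.5+200,299/3-.5+150))
```

```text
scene tip pred [[319.93 233.35]] meas (320.2, 232.7)
wrist stud pred [[313.51 245.93]] meas (313.6666666666667, 245.16666666666669)
wrist tip pred [[314.01 252.76]] meas edge top (314.1666666666667, 249.16666666666669)
```

>>> carry_out(dp=[[0.5,-0.3,-2],[1,-0.2,-3.5],[1,0,-3],[0,0,0],[0,0,0]], rotation=[[0,0.1,0],[0,0,0],[0,0,0],[0,0,0],[0,0,0]], claw=[20,20,20,20,20])

```text
clock: 11.75
tcp_pos: [512.2, -6.0, 141.4]
tool_rot: [-0.696, -0.126, -0.12, 0.697]
contact_force: [-0.3, 0.4, -0.5]
grip_width: 25.1
```

```bash
for i in 1 2; do python3 need.py 539.5 -5.9 66.8 0 0.42; python3 look.py 11_$i wrist; done
```

```text
t 11.75 F [-0.28  0.41 -0.51] q [ 0.45  0.81 -0.92  2.3   1.78  0.69 -0.27] w 25.067429568120286
n [-0.34 -0.    0.94] tool z [-0.01  1.    0.  ]
rotvec [ 0.04  0.02 -0.07] dp [ 1.24 -0.06 -3.24] tcp [512.2   -6.04 141.43] tip now [538.28  -5.86  70.05]
11.75 [512.2   -6.04 141.43] [-0.28  0.41 -0.51] 25.067429568120286 [ 0.45  0.81 -0.92  2.3   1.78  0.69 -0.27]
[[ 0.94  0.34 -0.01]
 [ 0.01  0.    1.  ]
 [ 0.34 -0.94 -0.  ]]
t 11.8 F [ 0.43 -0.9  -1.36] q [ 0.45  0.81 -0.92  2.3   1.78  0.69 -0.27] w 25.243367347073015
n [-0.34 -0.    0.94] tool z [-0.01  1.    0.  ]
rotvec [ 0.04  0.03 -0.07] dp [ 1.19 -0.03 -3.3 ] tcp [512.25  -6.06 141.49] tip now [538.34  -5.89  70.11]
11.8 [512.25  -6.06 141.49] [ 0.43 -0.9  -1.36] 25.243367347073015 [ 0.45  0.81 -0.92  2.3   1.78  0.69 -0.27]
[[ 0.94  0.34 -0.01]
 [ 0.01  0.    1.  ]
 [ 0.34 -0.94 -0.  ]]
```

```bash
cat > avg.py <<'E'
from h import *; from plant import ctrl,eyes
np.set_printoptions(precision=2,suppress=True)
F=[];P=[]
n=R.from_euler("ZY",[np.radians(.42),-.35]).apply([0,0,1])
for i in range(12):
    eyes.grab_frame("wrist"); o=ctrl.get_obs(); F.append(o["contact_force"]);P.append(o["tcp_pos"])
F=np.array(F);P=np.array(P); d=P.mean(0)-[539.5,-5.9,66.8]
print("t",o["clock"],"F",F.mean(0),"Fn",(F@n).mean(),"+-",(F@n).std()/12**.5,"tcp",P.mean(0),"tip h",d@n-76,"side",d-n*(d@n))
E
python3 avg.py
```

```text
t 12.45 F [ 0.03  0.21 -1.51] Fn -1.4257925383795553 +- 0.15338098141096476 tcp [512.27  -6.1  141.54] tip h 3.543112756454832 side [ 0.05 -0.    0.02]
```

>>> carry_out(dp=[[0.4,0,-1.1],[0.6,0,-1.8],[0.7,0,-1.8],[0,0,0]], rotation=[[0,0,0],[0,0,0],[0,0,0],[0,0,0]], claw=[20,20,20,20])

```text
clock: 12.95
tcp_pos: [513.9, -6.1, 136.7]
tool_rot: [-0.696, -0.126, -0.12, 0.697]
contact_force: [-0.9, -0.0, -0.4]
grip_width: 25.2
```

```bash
python3 avg.py
```

```text
t 13.55 F [-0.85 -0.01  0.12] Fn 0.4065731711255356 +- 0.10422977426136078 tcp [513.94  -6.11 136.83] tip h -1.4526352587766524 side [ 0.   -0.02  0.  ]
```

>>> carry_out(dp=[[0.5,0,-1.3],[0.5,0,-1.5],[0.5,0,-1.3],[0,0,0]], rotation=[[0,0,0],[0,0,0],[0,0,0],[0,0,0]], claw=[20,20,20,20])

```text
clock: 14.05
tcp_pos: [515.5, -6.1, 132.6]
tool_rot: [-0.696, -0.126, -0.12, 0.697]
contact_force: [-2.4, -0.1, 1.6]
grip_width: 25.1
```

```bash
python3 avg.py; python3 need.py 539.5 -5.9 66.8 -6 0.42; python3 look.py 12 wrist scene top
python3 - <<'E'
from h import *; import pickle
a=[]
for n,(y,x) in dict(scene=(180,280),top=(205,275)).items():
    f=pickle.load(open(f"pics/{n}_12.pkl","rb"))
    a.append(cv2.resize(f["image"][y:y+80,x:x+80,::-1],None,fx=5,fy=5,interpolation=cv2.INTER_CUBIC))
f=pickle.load(open("pics/wrist_12.pkl","rb"))
cv2.imwrite("pics/ab12.png",np.hstack(a)); cv2.imwrite("pics/wc12.png",cv2.resize(f["image"][150:350,200:440,::-1],None,fx=3,fy=3,interpolation=cv2.INTER_CUBIC))
E
```

```text
t 14.65 F [-1.25 -0.17  1.98] Fn 2.292985471160953 +- 0.16129193173369477 tcp [515.45  -6.09 132.73] tip h -5.822613516542106 side [ 0.01 -0.01  0.  ]
t 14.65 F [-1.36 -0.53  2.29] q [ 0.45  0.84 -0.92  2.3   1.8   0.7  -0.29] w 25.131482050229092
n [-0.34 -0.    0.94] tool z [-0.01  1.    0.  ]
rotvec [ 0.05  0.03 -0.07] dp [ 0.04  0.03 -0.16] tcp [515.46  -6.1  132.71] tip now [541.55  -5.94  61.33]
14.65 [515.46  -6.1  132.71] [-1.36 -0.53  2.29] 25.131482050229092 [ 0.45  0.84 -0.92  2.3   1.8   0.7  -0.29]
[[ 0.94  0.34 -0.01]
 [ 0.01  0.    1.  ]
 [ 0.34 -0.94 -0.  ]]
```

View pics/ab12.png

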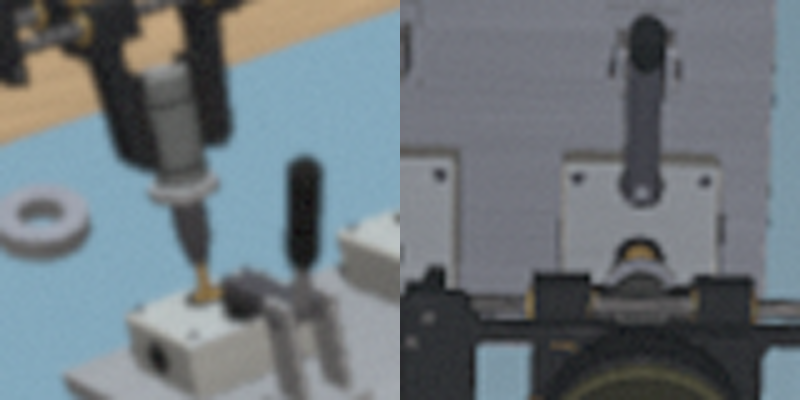

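View pics/wc12.png

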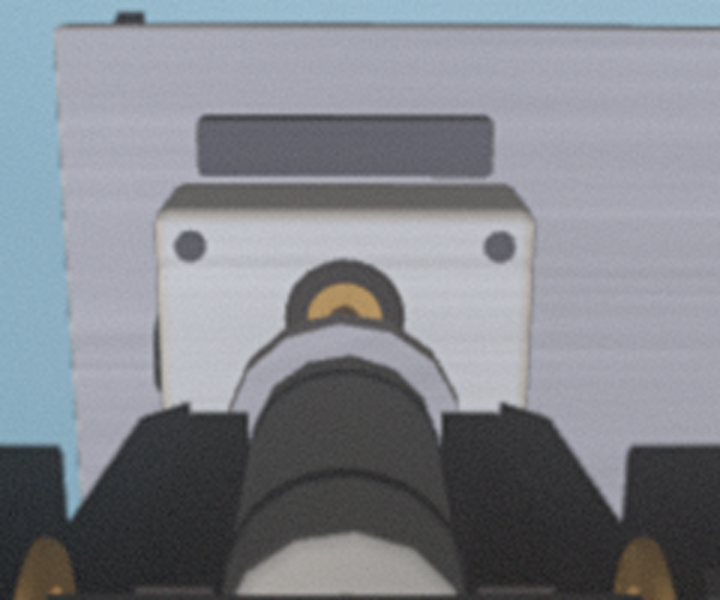

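Run:
```python
from plant import workorder; print(workorder.sign_off())
```

```text
the job is handed in; nothing more can be done
None
```

The probe is on the brass stud of the right-hand (-y) housing, the clamped one, square to the slope and still in the gripper. I handed the job in at about 14.8 s.

**What I did**
- I lifted the probe out of the black holder and moved it over the right housing. The left clamp's arm was swung up; the right clamp's foot was on its housing.
- On the first approach, joint 6 reached its limit before the tool was fully tilted. I turned the tool half a turn, a clear distance above the fixture, and came down from that side instead.

**Last checks**
- **Angle:** the tool was within about 0.1° of square to the face, assuming the stated 0.35 rad slope.
- **Position:** the tip was within about 0.2 mm of the stud centre I measured. That measurement is only as good as the cameras, about 2 mm. The wrist and scene views both showed the tip on the brass.
- **Plunger:** the force rose by 3.7 N, which means about 5.4 mm in. The arm's position says about 5.8 mm. These disagree by 0.4 mm, within the noise, and both are close to halfway.
- **Surroundings:** in the last pictures the right clamp looked unchanged and I saw no sign of anything else being touched. I didn't re-measure the loose items one by one.

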